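# Open the code-locked specimen box

### The job

The grey specimen box is locked. Roll its three numbered wheels, pressing each only lightly, until 4-7-2 (from left to right) stands on top at the red arrows, then slide the red bolt knob fully to the right and lift the blue lid until it stands well open, clearly past halfway to upright, and stays up by itself. Leave the bottles, cup, timer and marker round the box alone.

Things in the scene. Friction and masses are not known exactly. Their poses are not given: they have to be found in the camera images.
- lockbox: grey steel box fixed to the bench, 210 (x) x 250 (y) x 100 mm; origin centre of underside, x away from the robot (front face x = -105), y left, z up. Front part, x -105 to -24: lock compartment, flat cover plate at z = 100, on it from left to right three black wheels with white numerals, then the red bolt knob, all on the line x = -68. Behind it the well under the blue lid
- wheel1 (a joint): left wheel, rad. Radius 21, 14 mm wide, axle along the box's y at x -68, y +72, z 93; stands 14 mm out of the cover. Turns endlessly; numeral n is on top when the value is 0.628 n (+- whole turns of 6.283). Value and numerals count up as the top rolls away from the robot (box +x). Sprung clicks (3 N at the rim) pull it onto the nearest numeral when let go; midway it may stand still. Must show 4
- wheel2 (a joint): middle wheel, as wheel1, at box y = +34. Must show 7. All wheels: a shut fingertip laid on top with 8 to 15 N and moved along the box's x rolls the wheel like a plate on a roller: s mm turn it s/21 rad if nothing slips; slipping is possible, and several strokes may be needed
- wheel3 (a joint): right wheel, as wheel1, at box y = -4. Must show 2
- wheel1_top (a point): fixed point of the box at the top of the left wheel's rim, z = 114 (axes as the box)
- wheel2_top (a point): the same for the middle wheel, 38 mm farther right
- wheel3_top (a point): the same for the right wheel, 38 mm farther right again
- bolt (a joint): the bolt, m: 0 shut, 0.018 fully open; slides to the box's right (-y) with 2 N of friction (damped: push slowly) and stays where it is left. Its three fences pass gates in the wheels: unless all three show the code it stops after 2.5 mm. While it is open the wheels cannot turn; while it is shut it holds the lid down
- bolt_knob (a point): centre of the top of the red knob: upright, round, 15 mm in diameter, 24 mm tall; underside 5 mm and top 29 mm above the cover plate (box z = 129); at box x = -68, y = -70 when shut, y = -88 when open. Nothing else within 45 mm to its left and 30 mm to its right
- lid (a joint): the lid's hinge, rad: 0 shut, grows as the front edge lifts, stop at 1.8; a stiff hinge that holds the lid where it is let go. Opening needs about 4 to 5 N at the handle
- lid_handle (a point): middle of the bow handle: round steel bar 9 mm thick, 84 mm long, parallel to the box's y, its centre 28 mm above the lid's top face; lid shut: box x = -5, y = 0, z = 134. Pinched across (along the box's x) from above, it turns between the fingers as the lid swings, the tool staying upright
- lid_hinge (a point): middle of the lid's hinge axis, which is parallel to the box's y, at box x = +108, z = 100: the bar's centre is 113 mm in front of it and 34 mm above it when shut. A point on the lid rises and moves back along an arc about it
- specimen_cup: specimen cup with an orange-red screw lid, 62 x 62 x 73 mm, origin under its centre: a bystander
- amber_dropper: brown dropper bottle with a black cap, 31 x 31 x 88 mm, origin under its centre: a bystander
- blue_dropper: white dropper bottle with a blue cap, 35 x 35 x 96 mm, origin under its centre: a bystander
- lab_timer: white bench timer, 60 x 66 x 18 mm, origin under its centre: a bystander
- red_marker: white pen with a red cap lying flat, 16 x 130 x 17 mm, origin under its middle: a bystander

How it is judged:
By the outcome, as a careful person would: the job done as asked, in the order asked, and still so for the second after the job is handed in, with the robot touching nothing.
It also fails if it takes over 61 s, if anything falls off the work surface, if the arm or the gripper's body presses on something with over 40 N, if the wrist force passes 120 N, or if a joint passes its speed limit or range.

### The arm

A 6-joint arm with a two-finger parallel gripper is mounted at the origin on a cart in front of the work surface, level with it; the furniture and walls round the work are solid. World frame = base frame: x ahead of the robot, y to its left, z up, the work surface at z = 0. Lengths are in mm, angles in rad, forces in N, time in s.
With the tool pointing down it reaches from about 350 to 875 mm from the base axis. Payload 4.2 kg.
Tool frame: the origin (TCP) lies between the finger pads; the fingertips stand 25 mm ahead of it and the grasp point (between the pads) lies 6 mm ahead of it; z points along the fingers, y is the line along which they close (so a half turn about z gives the same grasp; the last joint's range is limited). The gripper opens to 85 mm and grips with 20 to 120 N. Pads are 22 mm wide; open, the fingers measure 114 mm over their backs; the gripper's body (76 mm by 85 mm) begins 54 mm behind the grasp point. The pads swing forward as they close: fully open they stand 13 mm farther back than shut.
Start: joints at [-1.046, 0.385, 0.008, 0, -1.194, -0.259], TCP at [164.192, -603.026, 256.312] pointing down, gripper open.
Joint ranges: [-3.14, 3.14], [-1.21, 2.06], [-1.07, 1.41], [-3.16, 2.05], [-2.99, -0.16], [-3.1, 3.1]. Speed limits (rad/s): [2.79, 2.79, 3.14, 3.14, 3.14, 3.14].

### API

Orientations are given as a unit quaternion [x, y, z, w].
In Python, from bench import arm gives the robot as it stands.
- The arm moves only by the shell command python3 -m pendant 'ROWS'. ROWS is JSON, a list of rows, each a list of 7 numbers: the shift along the tool's x, y, z in m, then the turn, a rotation vector about the tool's x, y, z in degrees, then the finger opening in m, from 0 to 0.0854. In form: [[x, y, z, wx, wy, wz, fingers], ...]. A call has 1 to 12 rows; each row shifts and turns the commanded pose from where the row before left it, along the tool's axes as they then stand; what a row does not reach is not made up. A row lasts 1/10 s, in which the tool goes at most 50 mm and 8.59 degrees, less where a joint would pass 70% of its speed; a pose out of reach is approached as far as the arm can. A call is refused whole if a number of a shift passes 0.05 or a number of a turn 8.59, either way. A call with a gripper value outside its range is refused whole. The fingers move at their own pace and stop on an object; the grip force is fixed at half the most. Time passes only in rows, so rows that do not move let the fingers close. It gives the time, the measured TCP pose, the force, the opening and the grip force at its end, in the units of the state.
- arm.read_state(): the state, without advancing time (a new reading comes with each control period).
- arm.get_image(name): name is "scene" or "top"; returns a dict with "image" (480x640x3 uint8, red, green, blue), "fx", "fy", "cx", "cy" (pixels), "xyz" and "rotation" of the camera in the world. Camera axes: x right, y down, z forward; pixel columns grow to the right and rows downward; lengths in mm; the calibration is good to about 2 mm. A picture is of the moment at which its call begins. There is no depth.
- arm.job_done(): hands the job in; it is judged then, once.
The state is a dict: "clock": time; "joints": joint angles; "joint_vel": joint speeds; "joint_efforts": joint torques, N m; "position": TCP position; "ee_rot": TCP orientation; "contact_force": force on the tool from outside, world axes, zero at the start; "wrist_torque": the same for the moment, N m; "gripper_width": finger opening in mm; "grasp_force": force on a finger pad.
Only numpy, scipy, OpenCV 4.12 (cv2) and the standard library are available. Lean on these libraries where they do the work, as an engineer would, in place of code of your own. Each camera call takes 0.05 s, during which the arm holds its last target. There are 200 camera calls.

## Working session

There is one attempt and no reset: what is moved stays moved. The work goes in short steps, Python scripts to look and compute and a shell command to move; the robot and the scene stay as the last step left them, time stands still between calls to the robot, and variables do not carry over. Pictures are saved under pics/ and viewed, at most 10 in all, crops included, and the job is handed in when it is done.

```bash
mkdir -p pics; ls; python3 - <<'E'
from bench import arm
import cv2,numpy as np,json
s=arm.read_state(); print(s)
for n in("scene","top"):
    d=arm.get_image(n); cv2.imwrite(f"pics/{n}0.png",d["image"][...,::-1])
    print(n,{k:np.round(v,4).tolist() for k,v in d.items() if k!="image"})
E
```

```text
pics
{'clock': 0.0, 'joints': array([-1.04638456e+00,  3.85569323e-01,  6.60125024e-03, -5.10403714e-04,
       -1.19398162e+00, -2.58576928e-01]), 'joint_vel': array([ 9.01823179e-04, -6.75339477e-04,  4.87332486e-05, -1.04206490e-03,
       -6.48264995e-04, -5.42741704e-04]), 'joint_efforts': array([-9.57484008e-04, -3.92290521e+01,  1.88405210e+01,  4.18633237e+00,
       -4.65627600e-03, -2.01936942e-06]), 'position': array([ 164.06413668, -602.52681926,  255.20249972]), 'ee_rot': array([-1.32432977e-01,  9.91191349e-01,  1.08572649e-03, -1.91579724e-04]), 'contact_force': array([1.05286979, 0.22784018, 0.17809937]), 'wrist_torque': array([-0.01829567, -0.03430243, -0.03391525]), 'grasp_force': 0.0, 'gripper_width': 85.41954663754008}
scene {'fx': 433.9984, 'fy': 433.9984, 'cx': 315.5906, 'cy': 235.3188, 'xyz': [30.2268, 371.9392, 772.9372], 'rotation': [-0.4377, 0.8241, -0.3188, 0.1662]}
top {'fx': 552.9716, 'fy': 552.9716, 'cx': 312.6373, 'cy': 235.3684, 'xyz': [428.7318, 19.7795, 1381.3525], 'rotation': [-0.6988, 0.7143, -0.016, 0.0347]}
```

View pics/scene0.png

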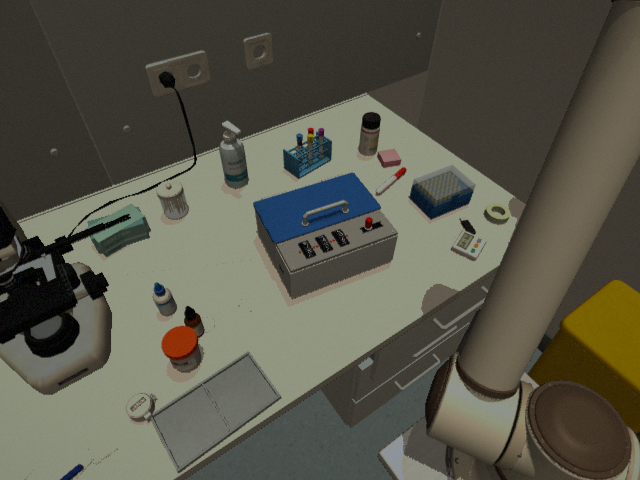

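View pics/top0.png

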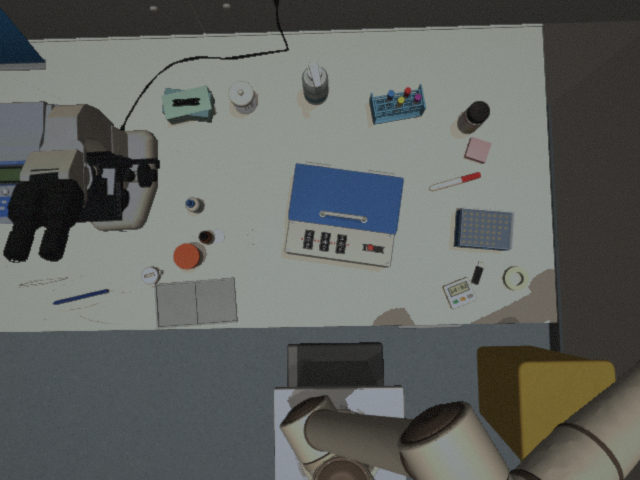

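The scene view shows the box at about (325,235), with wheels at (307,249), (325,243), (341,237) and the knob at (368,222). The top view shows the box at (345,215), with wheels at (308,239), (325,241), (341,243) and the knob at (370,247). The bystanders are well clear. Next, enlarged crops.

```bash
cat >h.py <<'E'
import numpy as np,cv2
from scipy.spatial.transform import Rotation as R
def ray(d,uv):
    v=np.array([(uv[0]-d["cx"])/d["fx"],(uv[1]-d["cy"])/d["fy"],1.]); v=R.from_quat(d["rotation"]).apply(v)
    return np.array(d["xyz"]),v/np.linalg.norm(v)
def plane(d,uv,z):
    o,v=ray(d,uv); return o+v*(z-o[2])/v[2]
def tri(d1,u1,d2,u2):
    o1,a=ray(d1,u1);o2,b=ray(d2,u2)
    t=np.linalg.lstsq(np.c_[a,-b],o2-o1,rcond=None)[0]
    p,q=o1+a*t[0],o2+b*t[1]; return (p+q)/2,np.linalg.norm(p-q)
def proj(d,P):
    c=R.from_quat(d["rotation"]).inv().apply(np.array(P)-np.array(d["xyz"]))
    return np.array([d["cx"]+d["fx"]*c[0]/c[2],d["cy"]+d["fy"]*c[1]/c[2]])
def crop(im,x,y,w,h,k): return cv2.resize(im[y:y+h,x:x+w],None,fx=k,fy=k,interpolation=cv2.INTER_CUBIC)
def mask(im,lo,hi):
    return cv2.inRange(cv2.cvtColor(im,cv2.COLOR_RGB2HSV),lo,hi)
def big(m):
    c=cv2.findContours(m,cv2.RETR_EXTERNAL,cv2.CHAIN_APPROX_NONE)[0]; return max(c,key=cv2.contourArea)
E
python3 - <<'E'
from bench import arm
from h import *
D={n:arm.get_image(n) for n in("scene","top")}
for n in D:
    im=D[n]["image"]; 
    x,y,w,h={"scene":(285,205,110,60),"top":(285,225,110,45)}[n]
    b=np.clip(crop(im,x,y,w,h,7).astype(float)*1.3,0,255).astype(np.uint8); 
    cv2.imwrite(f"pics/{n}_c.png",b[...,::-1])
    bl=mask(im,(105,120,50),(125,255,255)); c=big(bl)
    print(n,"lid",cv2.boxPoints(cv2.minAreaRect(c)).round(1).tolist(),cv2.approxPolyDP(c,4,True)[:,0].tolist())
    rd=mask(im,(0,150,80),(8,255,255))|mask(im,(172,150,80),(180,255,255))
    for k in cv2.findContours(rd,cv2.RETR_EXTERNAL,cv2.CHAIN_APPROX_NONE)[0]:
        bb=cv2.boundingRect(k)
        if x<bb[0]<x+w and y<bb[1]<y+h: print("red",bb)
a=cv2.imread("pics/scene_c.png");b=cv2.imread("pics/top_c.png")
E
cd pics; python3 -c "
import cv2,numpy as np
a=cv2.imread('scene_c.png');b=cv2.imread('top_c.png')
a=a[:,:770];v=np.vstack([a,b]);print(v.shape);cv2.imwrite('c0.png',cv2.resize(v,None,fx=600/v.shape[0],fy=600/v.shape[0]))"
```

```text
scene lid [[253.10000610351562, 202.3000030517578], [365.6000061035156, 164.3000030517578], [380.29998779296875, 207.8000030517578], [267.79998779296875, 245.8000030517578]] [[380, 207], [353, 173], [254, 202], [275, 243]]
red (299, 251, 2, 2)
red (313, 246, 2, 2)
red (316, 245, 2, 2)
red (330, 241, 2, 1)
red (333, 240, 2, 1)
red (346, 235, 2, 2)
red (366, 217, 6, 5)
top lid [[288.1000061035156, 218.8000030517578], [295.6000061035156, 163.39999389648438], [402.8999938964844, 177.89999389648438], [395.3999938964844, 233.39999389648438]] [[296, 165], [289, 218], [395, 232], [401, 178]]
red (368, 245, 5, 4)
(735, 770, 3)
```

View pics/c0.png

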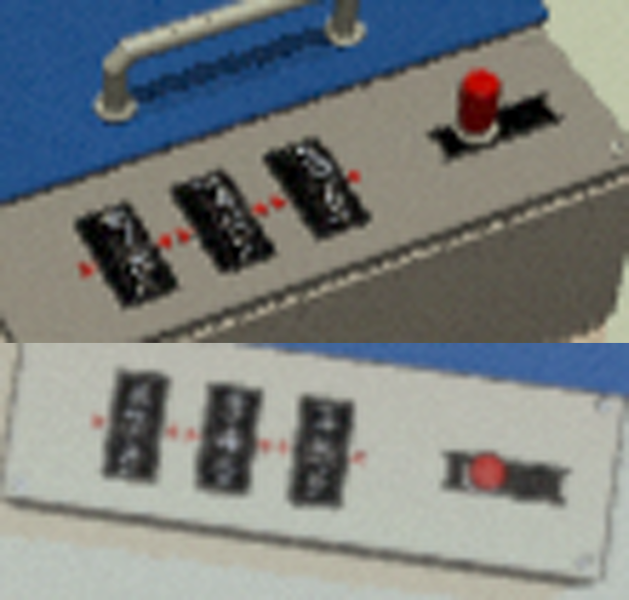

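The crop shows the wheels with arrows along their axle line. The numerals are barely legible, so I'll average frames to read them and get the pose.

```bash
cat >>h.py <<'E'
def avg(arm,n,k):
    D=[arm.get_image(n) for _ in range(k)]; d=D[0]; d["image"]=np.mean([x["image"].astype(float) for x in D],0); return d
def wheelview(d,Po,yaw,vy=(72,34,-4),k=8):
    """local view of each wheel: box-aligned plane patches at z=112, y+-11, x -68+-20"""
    out=[]
    c,s=np.cos(yaw),np.sin(yaw)
    for y0 in vy:
        X,Y=np.meshgrid(np.arange(-50,-88,-.2),[0]);
        xs=np.arange(-46,-90,-.15); ys=np.arange(y0+12,y0-12,-.15)
        mp=np.zeros((len(xs),len(ys),2),np.float32)
        # plane homography via 4 corners
        src=[];dst=[]
        for i in(0,len(xs)-1):
            for j in(0,len(ys)-1):
                P=[Po[0]+c*xs[i]-s*ys[j],Po[1]+s*xs[i]+c*ys[j],112]
                src.append(proj(d,P));dst.append([j,i])
        H=cv2.getPerspectiveTransform(np.float32(src),np.float32(dst))
        out.append(cv2.warpPerspective(d["image"].astype(np.float32),H,(len(ys),len(xs)),flags=cv2.INTER_CUBIC)); 
    m=np.hstack(out); return np.clip((m-20)*1.6,0,255).astype(np.uint8)
E
python3 - <<'E'
from bench import arm
from h import *
import pickle
D={n:avg(arm,n,8) for n in("scene","top")}
pickle.dump(D,open("d0.pkl","wb"))
res={}
for n,(x,y,w,h) in {"scene":(285,205,110,60),"top":(285,225,110,40)}.items():
    im=D[n]["image"]; u=cv2.resize(im[y:y+h,x:x+w],None,fx=8,fy=8,interpolation=cv2.INTER_CUBIC)
    r=u[...,0]-np.maximum(u[...,1],u[...,2])
    g=u.max(2)
    L=[]
    for nm,m in(("red",r>25),("blk",g<75)):
        k,_,st,ce=cv2.connectedComponentsWithStats(m.astype(np.uint8))
        for i in range(1,k):
            if st[i,4]>60: print(n,nm,(ce[i]/8+[x-.44,y-.44]).round(2),(st[i,:4]/8+[x-.44,y-.44,0,0]).round(1),st[i,4])
E
```

```text
scene red [368.39 221.81] [365.1 216.2   7.5  11.6] 4457
scene red [346.51 235.38] [345.2 234.2   2.6   2.5] 358
scene red [331.58 240.47] [328.6 238.6   6.4   3.8] 840
scene red [316.63 245.56] [314.9 244.3   3.5   3. ] 456
scene red [313.44 246.66] [311.9 245.2   2.9   3.1] 454
scene red [299.68 251.63] [297.9 250.3   3.6   3.1] 518
scene blk [321.17 215.57] [302.6 204.6  40.6  19.5] 10921
scene blk [344.86 207.31] [342.6 204.6   4.9   6.2] 1573
scene blk [332.05 224.3 ] [284.6 207.4  95.6  33.2] 7982
scene blk [370.77 226.06] [359.4 220.2  23.6  12.8] 8878
scene blk [304.54 225.94] [302.8 225.6   3.6   0.9] 189
scene blk [339.9  237.66] [330.6 228.6  19.   18.1] 11315
scene blk [352.26 249.38] [309.3 233.6  85.2  31. ] 9605
scene blk [323.5  243.49] [314.3 234.1  18.6  18.4] 11738
scene blk [367.87 255.03] [319.6 237.1  75.   27.5] 62547
scene blk [306.63 249.38] [297.6 239.7  18.2  19. ] 11680
scene blk [285.5  262.44] [284.6 260.6   2.1   4. ] 206
top red [301.59 238.24] [300.8 237.4   1.9   1.8] 168
top red [314.79 240.03] [313.9 239.1   1.8   2. ] 161
top red [318.01 240.64] [317.2 239.8   1.9   1.6] 154
top red [330.89 242.33] [329.9 241.6   2.    1.9] 174
top red [334.05 242.8 ] [333.4 241.9   1.4   1.9] 122
top red [347.12 244.67] [346.2 243.9   1.9   1.5] 131
top red [369.94 247.11] [366.6 243.9   6.9   6.4] 2173
top blk [308.4  238.99] [302.9 229.8  11.   18.9] 9233
top blk [324.49 241.49] [319.2 231.9  11.   18.9] 9160
top blk [340.72 243.7 ] [335.3 234.1  10.9  19. ] 9692
top blk [364.56 246.61] [362.8 243.9   4.5   6. ] 1060
top blk [377.62 248.93] [371.9 245.7  11.1   6.8] 3578
top blk [308.46 255.38] [306.9 255.1   3.1   0.8] 107
```

```bash
python3 - <<'E'
from h import *
import pickle
D=pickle.load(open("d0.pkl","rb"));S,T=D["scene"],D["top"]
sc=[(299.68,251.63),(313.44,246.66),(316.63,245.56),(331.58,240.47),(346.51,235.38)]
tp=[(301.59,238.24),(314.79,240.03),(318.01,240.64),((330.89+334.05)/2,(242.33+242.8)/2),(347.12,244.67)]
P=[]
for a,b in zip(sc,tp):
    p,e=tri(S,a,T,b); P.append(p); print(p.round(1),round(e,1), plane(T,b,100).round(1)[:2], plane(S,a,100).round(1)[:2])
P=np.array(P); v=P[0]-P[4]; print("len",np.linalg.norm(v))
k,e=tri(S,(368.4,219.2),T,(369.94,247.0)); print("knobtop",k,e)
q=P[:,:2].mean(0); v=np.linalg.svd(P[:,:2]-q)[2][0]; v*=np.sign(v[1]); yaw=np.arctan2(-v[0],v[1])
# arrows centre line y along: mean arrow y: w1 left..w3 right symmetric about wheel2 (34)
m=(P[0]+P[4])/2
ex=np.array([np.cos(yaw),np.sin(yaw)]);ey=np.array([-np.sin(yaw),np.cos(yaw)])
O=m[:2]+68*ex-34*ey
print("yaw deg",np.degrees(yaw),"O",O,"z",P[:,2].mean())
print("knob box coords",(k[:2]-O)@ex,(k[:2]-O)@ey)
for c in [(288.1,218.8),(295.6,163.4),(402.9,177.9),(395.4,233.4)]:
    p=plane(T,c,106)[:2]-O; print("lid corner box",p@ex,p@ey)
np.save("pose.npy",[*O,yaw])
a=wheelview(S,O,yaw);b=wheelview(T,O,yaw)
cv2.imwrite("pics/w0.png",cv2.resize(np.vstack([a,b])[...,::-1],None,fx=1,fy=1))
print(np.vstack([a,b]).shape)
E
```

```text
[515.   78.2  98.1] 0.9 [515.1  78.5] [513.4  78.7]
[510.2  47.7  98.4] 0.6 [510.3  47.9] [508.8  48.2]
[508.7  40.5  98.5] 0.1 [508.7  40.5] [507.7  41.2]
[503.4   6.8  98.1] 0.5 [503.4   7. ] [501.9   7.6]
[497.6 -27.2  98.3] 1.0 [497.8 -26.8] [496.  -26.6]
len 106.89262550367573
knobtop [490.04576243 -77.43707523 124.44906012] 0.08655668420763582
yaw deg -9.382666057750898 O [567.82024608 -19.11260741] z 98.28664553156052
knob box coords -67.22548873302249 -70.22355386418123
lid corner box -27.921163843435743 124.91189963252096
lid corner box 103.21992836132316 126.45186216711541
lid corner box 103.64285190657827 -125.37277435480271
lid corner box -26.793926031221016 -125.22533099016836
(588, 480, 3)
```

View pics/w0.png

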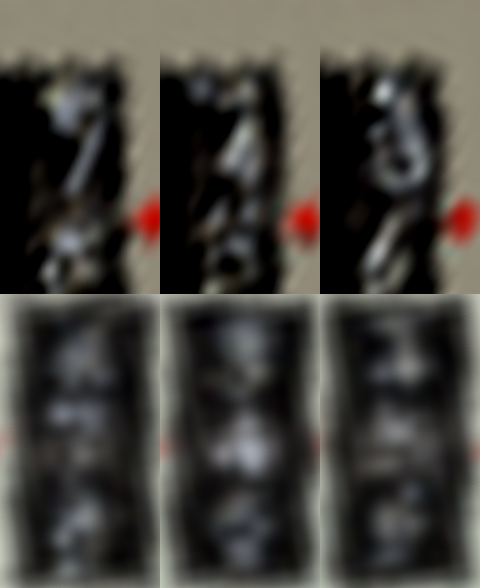

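Top view row suggests about 7 / 4 / 5. I'll unwrap the wheel cylinders properly to check, correcting each camera's offset by the arrows.

```bash
cat >>h.py <<'E'
def unwrap(d,arrows=None):
    """texture of the 3 rims; rows = angle from far(+70deg) to near(-90), 10px per... ; centre row = top"""
    ox,oy,yaw=np.load("pose.npy"); c,s=np.cos(yaw),np.sin(yaw)
    W=lambda x,y,z:[ox+c*x-s*y,oy+s*x+c*y,z]
    # pixel offset from red arrows (outermost ones at box y 72+16.., -4-..): measured vs predicted
    off=np.zeros(2)
    if arrows is not None:
        a=np.array([proj(d,W(-68,34,100))]); off=np.mean(arrows,0)-a[0]
    th=np.radians(np.arange(60,-90,-.5)); out=[]
    for y0 in(72,34,-4):
        ys=np.arange(y0+8,y0-8,-.1)
        m=np.array([[proj(d,W(-68+21*np.sin(t),y,93+21*np.cos(t)))+off for y in ys] for t in th],np.float32)
        out.append(cv2.remap(d["image"].astype(np.float32),m[...,0],m[...,1],cv2.INTER_CUBIC))
    m=np.hstack(out); m[119:121,::12]=[255,0,0]
    return np.clip((m-25)*1.7,0,255).astype(np.uint8),off
E
python3 - <<'E'
from h import *
import pickle
D=pickle.load(open("d0.pkl","rb"));S,T=D["scene"],D["top"]
a,o=unwrap(S,[(299.68,251.63),(346.51,235.38)]);b,o2=unwrap(T,[(301.59,238.24),(347.12,244.67)]);print(o,o2)
m=np.hstack([a,b]);m=cv2.resize(m,None,fx=.83,fy=1.5);print(m.shape);cv2.imwrite("pics/u0.png",m[...,::-1])
E
```

```text
[-0.18982353  0.73168392] [-0.11656392 -0.06955671]
(450, 797, 3)
```

View pics/u0.png

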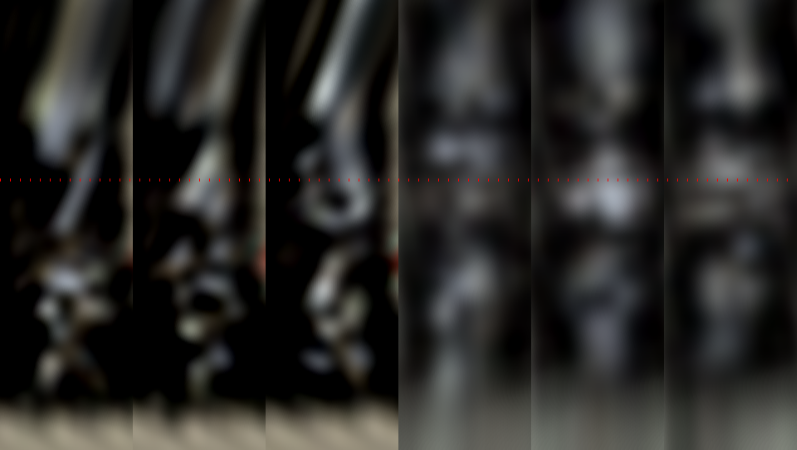

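Unwrapped, the scene view shows 7 with 8 in front on wheel 1, 4 with 5 in front on wheel 2, and 5 with 6 in front on wheel 3. So I need −3, +3 and −3 clicks. First move: square the tool to the box, then go above wheel 1.

```bash
cat >>h.py <<'E'
def delta(arm,x,y,ztcp,pr=True):
    """shift in tool axes (m) and turn (deg) to bring TCP over box (x,y) at world ztcp, tool x=-box x"""
    s=arm.read_state(); ox,oy,yaw=np.load("pose.npy"); c,sn=np.cos(yaw),np.sin(yaw)
    Rt=R.from_quat(s["ee_rot"]); p=np.array(s["position"])
    goal=R.from_matrix(np.array([[-c,-sn,0],[-sn,c,0],[0,0,-1]]).T.T if 0 else np.c_[[-c,-sn,0],[-sn,c,0],[0,0,-1]])
    w=(Rt.inv()*goal).as_rotvec(degrees=True)
    t=np.array([ox+c*x-sn*y,oy+sn*x+c*y,ztcp])
    q=p[:2]-[ox,oy]
    print("t",round(s["clock"],2),"box xy",np.round([q@[c,sn],q@[-sn,c]],1),"z",round(p[2],1),"turn",w.round(2),"shift(after turn)",goal.inv().apply(t-p).round(1),"F",np.round(s["contact_force"],1),"w",round(s["gripper_width"],1))
E
python3 -c "
from bench import arm;from h import *
delta(arm,-58,72,160)"
```

```text
t 1.0 box xy [-303.  -641.9] z 256.3 turn [-0.    0.   24.61] shift(after turn) [-245.   713.9   96.3] F [1.2 0.2 0.2] w 85.6
```

```bash
python3 -m pendant '[[0,0,0,0,0,8.2,0],[0,0,0,0,0,8.2,0],[0,0,0,0,0,8.2,0],[-0.016,0.047,0,0,0,0,0],[-0.016,0.047,0,0,0,0,0],[-0.016,0.047,0,0,0,0,0],[-0.016,0.047,0,0,0,0,0],[-0.016,0.047,0,0,0,0,0],[-0.016,0.047,0,0,0,0,0],[-0.016,0.047,0,0,0,0,0],[-0.016,0.047,0,0,0,0,0],[-0.016,0.047,0,0,0,0,0]]'; python3 -c "
from bench import arm;from h import *
delta(arm,-61,72,160)"
```

```text
clock: 2.2
position: [375.7, -207.3, 256.8]
ee_rot: [0.082, 0.997, -0.0, 0.001]
contact_force: [0.1, -1.3, -0.4]
gripper_width: 0.1
grasp_force: 0.0
t 2.2 box xy [-158.9 -217. ] z 256.8 turn [-0.    0.08  0.01] shift(after turn) [-97.9 289.   96.8] F [ 0.1 -1.3 -0.4] w 0.1
```

```bash
python3 -m pendant '[[-0.016,0.048,0,0,0,0,0],[-0.016,0.048,0,0,0,0,0],[-0.016,0.048,0,0,0,0,0],[-0.016,0.048,0.02,0,0,0,0],[-0.016,0.048,0.035,0,0,0,0],[-0.018,0.049,0.042,0,0,0,0],[0,0,0,0,0,0,0]]'; python3 -c "
from bench import arm;from h import *
delta(arm,-61,72,143)"
```

```text
clock: 2.9
position: [505.0, 37.8, 173.8]
ee_rot: [0.08, 0.997, -0.001, -0.003]
contact_force: [-1.5, -0.7, 0.1]
gripper_width: -0.0
grasp_force: 0.0
t 2.9 box xy [-71.2  45.9] z 173.8 turn [-0.17 -0.37  0.22] shift(after turn) [-10.2  26.1  30.8] F [-1.5 -0.7  0.1] w -0.0
```

```bash
python3 -m pendant '[[0,0,0,0,0,0,0]]' >/dev/null; python3 -c "
from bench import arm;from h import *
delta(arm,-61,72,143)"
```

```text
t 3.0 box xy [-70.8  43.6] z 177.3 turn [-0.08 -0.11  0.1 ] shift(after turn) [-9.8 28.4 34.3] F [-0.2  0.4  1.2] w 0.2
```

```bash
python3 -m pendant '[[-0.010,0.028,0,0,0,0,0],[0,0,0.02,0,0,0,0],[0,0,0.014,0,0,0,0],[0,0,0,0,0,0,0]]' >/dev/null; python3 -c "
from bench import arm;from h import *
delta(arm,-61,72,139)"
```

```text
t 3.4 box xy [-61.4  69.7] z 143.9 turn [-0.04 -0.09 -0.08] shift(after turn) [-0.4  2.3  4.9] F [-0.6 -1.3 -0.4] w 0.0
```

Now descend in small steps to find contact.

```bash
python3 -m pendant '[[0,0.002,0.003,0,0,0,0],[0,0,0.001,0,0,0,0],[0,0,0,0,0,0,0]]'; python3 -m pendant '[[0,0,0.001,0,0,0,0],[0,0,0,0,0,0,0]]'; python3 -m pendant '[[0,0,0.001,0,0,0,0],[0,0,0,0,0,0,0]]'
```

```text
clock: 3.7
position: [520.3, 62.8, 141.1]
ee_rot: [0.082, 0.997, 0.0, 0.001]
contact_force: [0.3, -0.8, -0.1]
gripper_width: 0.3
grasp_force: 0.0
clock: 3.9
position: [520.0, 62.9, 139.4]
ee_rot: [0.082, 0.997, 0.0, 0.0]
contact_force: [0.0, 0.2, -0.2]
gripper_width: 0.0
grasp_force: 0.0
clock: 4.1
position: [520.3, 63.0, 138.8]
ee_rot: [0.081, 0.997, -0.0, 0.0]
contact_force: [-0.5, -0.5, 3.8]
gripper_width: 0.1
grasp_force: 2.1
```

```bash
python3 -m pendant '[[0,0,0.0005,0,0,0,0],[0,0,0,0,0,0,0]]'; python3 -m pendant '[[0,0,0.0005,0,0,0,0],[0,0,0,0,0,0,0]]'
```

```text
clock: 4.3
position: [520.5, 63.0, 138.7]
ee_rot: [0.081, 0.997, 0.0, 0.001]
contact_force: [-0.6, -0.4, 6.8]
gripper_width: 0.1
grasp_force: 3.3
clock: 4.5
position: [520.7, 62.9, 138.6]
ee_rot: [0.081, 0.997, -0.0, 0.001]
contact_force: [-1.6, -0.5, 9.9]
gripper_width: 0.1
grasp_force: 4.2
```

```bash
python3 -m pendant '[[0.003,0,0.0003,0,0,0,0],[0.003,0,0,0,0,0,0],[0.002,0,0,0,0,0,0]]'; python3 -m pendant '[[0.003,0,0,0,0,0,0],[0.003,0,0,0,0,0,0],[0.001,0,0,0,0,0,0],[0,0,0,0,0,0,0]]';python3 -c "
from bench import arm;from h import *
delta(arm,-61,72,143)"
```

```text
clock: 4.8
position: [513.8, 64.1, 138.9]
ee_rot: [0.081, 0.997, 0.0, 0.002]
contact_force: [0.1, -1.5, 8.8]
gripper_width: 0.2
grasp_force: 4.6
clock: 5.2
position: [506.8, 65.2, 138.9]
ee_rot: [0.081, 0.997, 0.0, 0.002]
contact_force: [0.9, -2.3, 8.6]
gripper_width: 0.1
grasp_force: 4.5
t 5.2 box xy [-74.   73.3] z 138.9 turn [0.03 0.25 0.09] shift(after turn) [-13.   -1.3  -4.1] F [ 0.9 -2.3  8.6] w 0.1
```

```bash
python3 -m pendant '[[0,0,-0.006,0,0,0,0],[-0.007,-0.001,0,0,0,0,0],[-0.007,0,0,0,0,0,0]]'; python3 - <<'E'
from bench import arm
from h import *
delta(arm,-61,72,143)
S=avg(arm,"scene",2)
a,o=unwrap(S,[(299.68,251.63),(346.51,235.38)])
m=np.hstack([cv2.resize(a,None,fx=.8,fy=1.2),np.clip(crop(S["image"],285,205,80,60,6)*1.3,0,255).astype(np.uint8)[:360,:400]]);cv2.imwrite("pics/u1.png",m[...,::-1]);print(m.shape)
E
```

```text
clock: 5.5
position: [519.1, 62.0, 142.6]
ee_rot: [0.082, 0.997, 0.0, -0.0]
contact_force: [0.0, 0.8, -0.0]
gripper_width: -0.1
grasp_force: 0.0
t 5.5 box xy [-61.3  72.1] z 142.6 turn [ 0.01 -0.02  0.01] shift(after turn) [-0.3 -0.1 -0.4] F [ 0.   0.8 -0. ] w -0.1
(360, 784, 3)
```

View pics/u1.png

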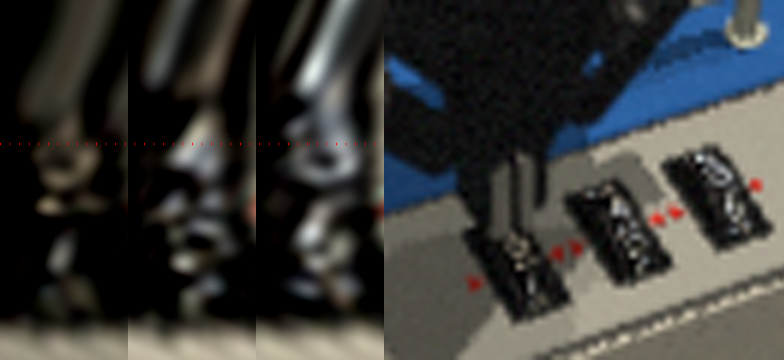

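Wheel 1 now shows a rounded numeral (6) on top with 7 in front, so one stroke gives one click and nothing slipped. I'll repeat it twice.

```bash
python3 -m pendant '[[0,0,0.004,0,0,0,0],[0,0,0.002,0,0,0,0],[0.003,0,0,0,0,0,0],[0.003,0,0,0,0,0,0],[0.003,0,0,0,0,0,0],[0.003,0,0,0,0,0,0],[0.002,0,0,0,0,0,0],[0.001,0,0,0,0,0,0]]'; python3 -m pendant '[[0,0,-0.006,0,0,0,0],[-0.007,-0.0005,0,0,0,0,0],[-0.008,0,0,0,0,0,0],[0,0,0.004,0,0,0,0],[0,0,0.002,0,0,0,0],[0.003,0,0,0,0,0,0],[0.003,0,0,0,0,0,0],[0.003,0,0,0,0,0,0],[0.003,0,0,0,0,0,0],[0.002,0,0,0,0,0,0],[0.001,0,0,0,0,0,0]]';python3 -c "
from bench import arm;from h import *
delta(arm,-75,34,143)"
```

```text
clock: 6.4
position: [505.7, 64.5, 138.8]
ee_rot: [0.081, 0.997, 0.0, 0.002]
contact_force: [0.8, -3.4, 8.4]
gripper_width: -0.2
grasp_force: 4.3
clock: 7.5
position: [506.3, 64.1, 138.8]
ee_rot: [0.081, 0.997, 0.0, 0.003]
contact_force: [2.6, -3.2, 9.8]
gripper_width: 0.1
grasp_force: 4.4
t 7.5 box xy [-74.2  72.1] z 138.8 turn [0.05 0.33 0.11] shift(after turn) [  0.8 -38.1  -4.2] F [ 2.6 -3.2  9.8] w 0.1
```

```bash
python3 -m pendant '[[0,0,-0.006,0,0,0,0],[0,-0.02,0,0,0,0,0],[0,-0.018,0,0,0,0,0],[0,0,0,0,0,0,0]]';python3 -c "
from bench import arm;from h import *
delta(arm,-75,34,143)"; python3 -m pendant '[[0,0,0.004,0,0,0,0],[0,0,0.0015,0,0,0,0],[0,0,0,0,0,0,0]]'
```

```text
clock: 7.9
position: [496.4, 25.2, 142.0]
ee_rot: [0.083, 0.997, -0.0, -0.001]
contact_force: [0.1, -0.3, 0.3]
gripper_width: 0.1
grasp_force: 0.0
t 7.9 box xy [-77.6  32. ] z 142.0 turn [-0.05 -0.16 -0.13] shift(after turn) [-2.6  2.  -1. ] F [ 0.1 -0.3  0.3] w 0.1
clock: 8.2
position: [498.5, 26.5, 138.8]
ee_rot: [0.081, 0.997, -0.001, 0.001]
contact_force: [-2.4, -4.0, 10.7]
gripper_width: 0.1
grasp_force: 5.5
```

```bash
python3 -m pendant '[[-0.003,0,0,0,0,0,0],[-0.003,0,0,0,0,0,0],[-0.003,0,0,0,0,0,0],[-0.003,0,0,0,0,0,0],[-0.002,0,0,0,0,0,0],[-0.001,0,0,0,0,0,0]]'; python3 -c "
from bench import arm;from h import *
delta(arm,-75,34,143)"; python3 -m pendant '[[0,0,-0.006,0,0,0,0],[0.007,0.0005,0,0,0,0,0],[0.008,0,0,0,0,0,0],[0,0,0.004,0,0,0,0],[0,0,0.002,0,0,0,0],[-0.003,0,0,0,0,0,0],[-0.003,0,0,0,0,0,0],[-0.003,0,0,0,0,0,0],[-0.003,0,0,0,0,0,0],[-0.002,0,0,0,0,0,0],[-0.001,0,0,0,0,0,0]]'; python3 -c "
from bench import arm;from h import *
delta(arm,-75,34,143)"
```

```text
clock: 8.8
position: [513.3, 24.1, 138.7]
ee_rot: [0.081, 0.997, -0.001, 0.001]
contact_force: [-1.4, -1.7, 9.3]
gripper_width: -0.2
grasp_force: 4.8
t 8.8 box xy [-60.8  33.8] z 138.7 turn [-0.08  0.06  0.11] shift(after turn) [14.2  0.2 -4.3] F [-1.4 -1.7  9.3] w -0.2
clock: 9.9
position: [513.8, 24.6, 138.7]
ee_rot: [0.081, 0.997, -0.0, 0.001]
contact_force: [0.0, -1.6, 7.8]
gripper_width: 0.2
grasp_force: 4.0
t 9.9 box xy [-60.4  34.3] z 138.7 turn [-0.    0.16  0.09] shift(after turn) [14.6 -0.3 -4.3] F [ 0.  -1.6  7.8] w 0.2
```

Third stroke of wheel 2, then over to wheel 3, which also uncovers wheels 1 and 2 for a check.

```bash
python3 -m pendant '[[0,0,-0.006,0,0,0,0],[0.007,0,0,0,0,0,0],[0.008,0,0,0,0,0,0],[0,0,0.004,0,0,0,0],[0,0,0.0023,0,0,0,0],[-0.003,0,0,0,0,0,0],[-0.003,0,0,0,0,0,0],[-0.003,0,0,0,0,0,0],[-0.003,0,0,0,0,0,0],[-0.002,0,0,0,0,0,0],[-0.001,0,0,0,0,0,0]]'; python3 -m pendant '[[0,0,-0.006,0,0,0,0],[0,-0.02,0,0,0,0,0],[0,-0.018,0,0,0,0,0],[0,0,0,0,0,0,0]]'; python3 - <<'E'
from bench import arm
from h import *
delta(arm,-61,-4,143)
S=avg(arm,"scene",2)
a,o=unwrap(S,[(299.68,251.63),(346.51,235.38)])
m=np.hstack([cv2.resize(a,None,fx=.8,fy=1.2),np.clip(crop(S["image"],285,205,80,60,6)*1.3,0,255).astype(np.uint8)[:360,:400]]);cv2.imwrite("pics/u2.png",m[...,::-1]);print(m.shape)
E
```

```text
clock: 11.0
position: [513.9, 24.4, 138.7]
ee_rot: [0.081, 0.997, -0.0, 0.002]
contact_force: [-0.5, -2.4, 8.7]
gripper_width: 0.0
grasp_force: 4.4
clock: 11.4
position: [505.4, -14.1, 142.5]
ee_rot: [0.083, 0.997, -0.0, -0.001]
contact_force: [-0.7, 0.6, 0.7]
gripper_width: -0.3
grasp_force: 0.0
t 11.4 box xy [-62.4  -5.2] z 142.5 turn [-0.03 -0.1  -0.1 ] shift(after turn) [-1.4  1.2 -0.5] F [-0.7  0.6  0.7] w -0.3
(360, 784, 3)
```

View pics/u2.png

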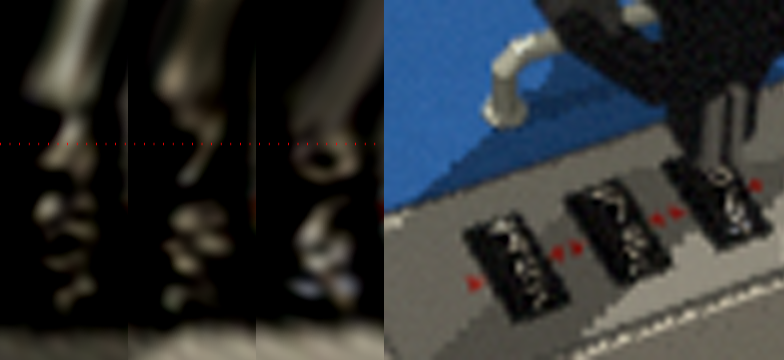

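Wheel 1 now shows the "4 over 5" pattern and wheel 2 "7 over 8". Next, three strokes toward the robot on wheel 3.

```bash
python3 -m pendant '[[-0.001,0.001,0.004,0,0,0,0],[0,0,0.0015,0,0,0,0],[0,0,0,0,0,0,0]]'; python3 -m pendant '[[0.003,0,0.0002,0,0,0,0],[0.003,0,0,0,0,0,0],[0.003,0,0,0,0,0,0],[0.003,0,0,0,0,0,0],[0.002,0,0,0,0,0,0],[0.001,0,0,0,0,0,0]]';  python3 -c "
from bench import arm;from h import *
delta(arm,-61,-4,143)"
```

```text
clock: 11.8
position: [508.6, -11.6, 138.7]
ee_rot: [0.081, 0.997, -0.0, 0.001]
contact_force: [-0.8, -0.7, 7.3]
gripper_width: -0.1
grasp_force: 3.6
clock: 12.4
position: [494.5, -9.2, 138.9]
ee_rot: [0.081, 0.997, -0.0, 0.002]
contact_force: [0.4, -2.6, 5.7]
gripper_width: -0.2
grasp_force: 3.1
t 12.4 box xy [-73.9  -2.2] z 138.9 turn [0.01 0.25 0.14] shift(after turn) [-12.9  -1.8  -4.1] F [ 0.4 -2.6  5.7] w -0.2
```

```bash
python3 -m pendant '[[0,0,-0.006,0,0,0,0],[-0.007,-0.001,0,0,0,0,0],[-0.008,0,0,0,0,0,0],[0,0,0.0045,0,0,0,0],[0,0,0.002,0,0,0,0],[0.003,0,0,0,0,0,0],[0.003,0,0,0,0,0,0],[0.003,0,0,0,0,0,0],[0.003,0,0,0,0,0,0],[0.002,0,0,0,0,0,0],[0.001,0,0,0,0,0,0]]'; python3 -m pendant '[[0,0,-0.0065,0,0,0,0],[-0.007,0,0,0,0,0,0],[-0.008,0,0,0,0,0,0],[0,0,0.0045,0,0,0,0],[0,0,0.002,0,0,0,0],[0.003,0,0,0,0,0,0],[0.003,0,0,0,0,0,0],[0.003,0,0,0,0,0,0],[0.003,0,0,0,0,0,0],[0.002,0,0,0,0,0,0],[0.001,0,0,0,0,0,0]]';  python3 -c "
from bench import arm;from h import *
delta(arm,-68,-46,170)"
```

```text
clock: 13.5
position: [495.4, -10.5, 138.8]
ee_rot: [0.081, 0.997, 0.0, 0.003]
contact_force: [2.5, -2.7, 8.0]
gripper_width: -0.1
grasp_force: 4.2
clock: 14.6
position: [495.2, -10.7, 138.8]
ee_rot: [0.081, 0.997, 0.0, 0.003]
contact_force: [2.3, -2.5, 8.2]
gripper_width: 0.0
grasp_force: 4.5
t 14.6 box xy [-73.   -3.5] z 138.8 turn [0.03 0.36 0.11] shift(after turn) [ -5.  -42.5 -31.2] F [ 2.3 -2.5  8.2] w 0.0
```

```bash
python3 -m pendant '[[0,0,-0.015,0,0,0,0],[-0.005,-0.018,0,0,0,0,0],[0,-0.018,0,0,0,0,0],[0,0,0,0,0,0,0]]'; python3 - <<'E'
from bench import arm
from h import *
delta(arm,-68,-40,136)
S=avg(arm,"scene",3)
a,o=unwrap(S,[(299.68,251.63),(346.51,235.38)])
m=np.hstack([cv2.resize(a,None,fx=.8,fy=1.2),np.clip(crop(S["image"],295,205,80,60,6)*1.3,0,255).astype(np.uint8)[:360,:400]]);cv2.imwrite("pics/u3.png",m[...,::-1]);print(m.shape)
E
```

```text
clock: 15.0
position: [490.7, -48.2, 150.9]
ee_rot: [0.083, 0.997, -0.0, -0.001]
contact_force: [-0.6, 0.6, 0.4]
gripper_width: 0.0
grasp_force: 0.0
t 15.0 box xy [-71.3 -41.3] z 150.9 turn [-0.03 -0.13 -0.13] shift(after turn) [-3.3  1.3 14.9] F [-0.6  0.6  0.4] w 0.0
(360, 784, 3)
```

View pics/u3.png

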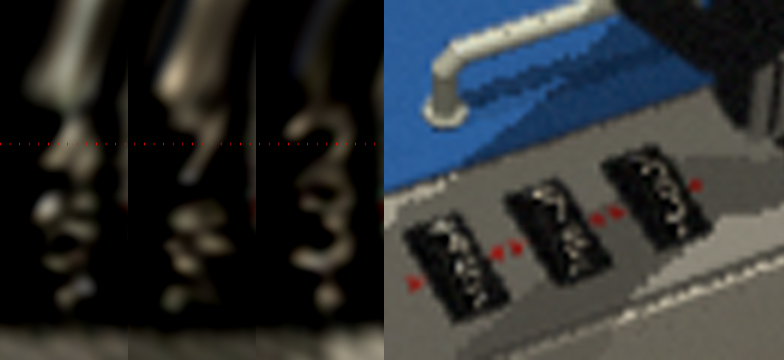

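The wheels now show 4, 7, 2, with 5, 8, 3 in front. Next I'll lower beside the knob and push it to the right.

```bash
python3 -m pendant '[[-0.003,0.001,0.008,0,0,0,0],[0,0,0.007,0,0,0,0],[0,-0.003,0,0,0,0,0],[0,-0.003,0,0,0,0,0],[0,0,0,0,0,0,0]]';  python3 -c "
from bench import arm;from h import *
delta(arm,-68,-66,136)"; python3 -m pendant '[[0,-0.002,0,0,0,0,0],[0,-0.002,0,0,0,0,0],[0,-0.002,0,0,0,0,0],[0,-0.002,0,0,0,0,0],[0,-0.002,0,0,0,0,0]]';  python3 -c "
from bench import arm;from h import *
delta(arm,-68,-66,136)"
```

```text
clock: 15.65
position: [493.8, -52.6, 136.8]
ee_rot: [0.082, 0.997, -0.0, -0.0]
contact_force: [-0.9, -0.0, 0.1]
gripper_width: -0.1
grasp_force: 0.0
t 15.65 box xy [-67.6 -45.1] z 136.8 turn [-0.01 -0.   -0.  ] shift(after turn) [  0.4 -20.9   0.8] F [-0.9 -0.   0.1] w -0.1
clock: 16.15
position: [492.4, -62.1, 137.0]
ee_rot: [0.082, 0.997, 0.0, 0.0]
contact_force: [-0.6, 3.0, 0.8]
gripper_width: -0.3
grasp_force: 1.2
t 16.15 box xy [-67.4 -54.7] z 137.0 turn [0.03 0.03 0.01] shift(after turn) [  0.6 -11.3   1. ] F [-0.6  3.   0.8] w -0.3
```

```bash
python3 -m pendant '[[0,-0.002,0,0,0,0,0],[0,-0.002,0,0,0,0,0],[0,-0.002,0,0,0,0,0],[0,-0.002,0,0,0,0,0],[0,-0.002,0,0,0,0,0]]';  python3 -m pendant '[[0,-0.0015,0,0,0,0,0],[0,-0.0015,0,0,0,0,0],[0,0,0,0,0,0,0]]'; python3 -c "
from bench import arm;from h import *
delta(arm,-68,-66,136)"
```

```text
clock: 16.65
position: [490.7, -72.3, 137.0]
ee_rot: [0.082, 0.997, 0.0, 0.0]
contact_force: [0.0, 2.8, 2.2]
gripper_width: 0.1
grasp_force: 1.2
clock: 16.95
position: [490.2, -75.1, 137.0]
ee_rot: [0.082, 0.997, 0.0, 0.0]
contact_force: [-0.3, 1.0, 1.6]
gripper_width: 0.1
grasp_force: 1.2
t 16.95 box xy [-67.4 -67.9] z 137.0 turn [ 0.01  0.02 -0.  ] shift(after turn) [0.6 1.9 1. ] F [-0.3  1.   1.6] w 0.1
```

Still sliding freely, so I'll keep pushing until it meets the stop.

```bash
python3 -m pendant '[[0,-0.0015,0,0,0,0,0],[0,-0.0015,0,0,0,0,0],[0,0,0,0,0,0,0]]'; python3 -m pendant '[[0,-0.001,0,0,0,0,0],[0,-0.001,0,0,0,0,0],[0,0,0,0,0,0,0]]'; python3 -c "
from bench import arm;from h import *
delta(arm,-68,-66,136)"
```

```text
clock: 17.25
position: [490.2, -75.9, 137.0]
ee_rot: [0.082, 0.997, 0.002, 0.001]
contact_force: [-0.6, 12.6, 2.9]
gripper_width: 0.1
grasp_force: 6.4
clock: 17.55
position: [490.2, -76.4, 137.0]
ee_rot: [0.082, 0.997, 0.003, 0.001]
contact_force: [-1.2, 20.0, 4.2]
gripper_width: 0.2
grasp_force: 10.0
t 17.55 box xy [-67.2 -69.2] z 137.0 turn [ 0.35  0.14 -0.03] shift(after turn) [0.8 3.2 1. ] F [-1.2 20.   4.2] w 0.2
```

The bolt moved about 18 mm and ran firmly onto its stop. I'll back off, lift, measure the handle from the saved views, and check the knob.

```bash
python3 -m pendant '[[0,0.005,0,0,0,0,0],[0,0.003,-0.01,0,0,0,0],[0,0,-0.035,0,0,0,0.04],[0,0,-0.02,0,0,0,0.04],[0,0,0,0,0,0,0.04]]'; python3 - <<'E'
from bench import arm
from h import *
import pickle
print(arm.read_state()["joints"].round(2))
delta(arm,-5,0,195)
D=pickle.load(open("d0.pkl","rb"));S,T=D["scene"],D["top"]
ox,oy,yaw=np.load("pose.npy"); c,s=np.cos(yaw),np.sin(yaw)
L={}
for n,cols,(y0,y1) in(("scene",range(312,342),(195,225)),("top",range(324,363),(208,224))):
    im=D[n]["image"]; pts=[]
    for x in cols:
        k=im[y0:y1,x]; w=np.clip(k[:,0]-90,0,None)   # red channel: bar bright, lid dark
        if n=="scene":
            i=np.argmax(w>25); w[i+6:]=0
        if w.sum()>0: pts.append((x,y0+(w*np.arange(len(w))).sum()/w.sum()))
    f=np.polyfit(*np.array(pts).T,1); L[n]=f; print(n,f.round(3),np.std(np.array(pts)[:,1]-np.polyval(f,np.array(pts)[:,0])).round(2))
m=mask(T["image"].astype(np.uint8),(0,0,110),(180,70,255))[205:226,315:375]
xs=np.where(m.any(0))[0]; 
lab=cv2.connectedComponentsWithStats(m); i=1+np.argmax(lab[2][1:,4]); b=lab[2][i]; print("handle blob cols",315+b[0],315+b[0]+b[2])
u=315+b[0]+(b[2]-1)/2; pt=(u,np.polyval(L["top"],u))
o2,a=ray(S,(310,np.polyval(L["scene"],310)));_,bb=ray(S,(345,np.polyval(L["scene"],345)));nrm=np.cross(a,bb)
o,v=ray(T,pt); t=nrm@(o2-o)/(nrm@v); P=o+v*t; q=P[:2]-[ox,oy]
print("bar mid world",P.round(1),"box",np.round([q@[c,s],q@[-s,c]],1))
# knob now
d=arm.get_image("scene");im=d["image"].astype(int); r=((im[...,0]-im[...,1:].max(2))>40).astype(np.uint8); r[:,:350]=0;r[:205]=0;r[250:]=0;r[:,400:]=0
ys,xs=np.where(r); 
if len(xs): p=plane(d,(xs.mean(),ys.mean()),112);q=p[:2]-[ox,oy];print("knob",xs.mean(),ys.mean(),"box",np.round([q@[c,s],q@[-s,c]],1))
p=plane(d,(368.39,221.81),112);q=p[:2]-[ox,oy];print("knob before box",np.round([q@[c,s],q@[-s,c]],1))
E
```

```text
clock: 18.05
position: [492.1, -72.6, 205.4]
ee_rot: [0.082, 0.997, 0.0, 0.003]
contact_force: [0.7, 0.5, 0.8]
gripper_width: 39.6
grasp_force: 0.0
[ 0.18  0.21 -0.38  0.   -0.97 -1.92]
t 18.05 box xy [-65.9 -65.1] z 205.4 turn [0.04 0.37 0.03] shift(after turn) [-60.9  65.1  10.4] F [0.7 0.5 0.8] w 39.6
scene [ -0.321 311.032] 0.09
top [1.42000e-01 1.66572e+02] 0.27
handle blob cols 319 367
bar mid world [563.4 -16.8 133.7] box [-4.8  1.6]
knob 375.91379310344826 219.3793103448276 box [-64.2 -91.6]
knob before box [-63.8 -73.4]
```

Knob moved 18.2 mm (fully open). The bar's middle is at box (−4.8, 1.6), z 133.7, which agrees with the text. Now I'll go above the handle and turn −90°.

```bash
python3 -m pendant '[[-0.03,0.033,0,0,0,0,0.04],[-0.03,0.032,0,0,0,0,0.04],[0,0,0,0,0,-8.5,0.04],[0,0,0,0,0,-8.5,0.04],[0,0,0,0,0,-8.5,0.04],[0,0,0,0,0,-8.5,0.04],[0,0,0,0,0,-8.5,0.04],[0,0,0,0,0,-8.5,0.04],[0,0,0,0,0,-8.5,0.04],[0,0,0,0,0,-8.5,0.04],[0,0,0,0,0,-8.5,0.04],[0,0,0,0,0,-5,0.04]]'; cat >>h.py <<'E'
def delta2(arm,x,y,ztcp):
    """as delta, actual tool frame"""
    s=arm.read_state(); ox,oy,yaw=np.load("pose.npy"); c,sn=np.cos(yaw),np.sin(yaw)
    Rt=R.from_quat(s["ee_rot"]); p=np.array(s["position"]); B=np.c_[[c,sn,0],[-sn,c,0],[0,0,1]]
    q=B.T@(p-[ox,oy,0]); M=B.T@Rt.as_matrix(); t=B@[x,y,ztcp]+[ox,oy,0]
    print("t",round(s["clock"],2),"box",q.round(1),"toolx",M[:,0].round(3),"tooly",M[:,1].round(3),"shift tool",Rt.inv().apply(t-p).round(1),"F",np.round(s["contact_force"],1),"w",round(s["gripper_width"],1),"g",s["grasp_force"],"j",s["joints"].round(2))
E
python3 -c "
from bench import arm;from h import *
delta2(arm,-4.8,1.6,147)"
```

```text
clock: 19.3
position: [559.3, -18.4, 200.4]
ee_rot: [-0.59, 0.807, 0.001, -0.002]
contact_force: [-0.9, -1.4, 0.3]
gripper_width: 39.8
grasp_force: 0.0
t 19.3 box [ -8.5  -0.7 200.4] toolx [-0.144 -0.99   0.002] tooly [-0.99   0.144  0.003] shift tool [-2.9 -3.5 53.3] F [-0.9 -1.4  0.3] w 39.8 g 0.0 j [ 0.26  0.32 -0.23 -0.   -1.02 -0.56]
```

```bash
python3 -m pendant '[[0,0,0,0,0,-8.3,0.04],[-0.002,-0.004,0.01,0,0,0,0.04],[0,0,0.025,0,0,0,0.04],[0,0,0.01,0,0,0,0.04],[0,0,0,0,0,0,0.04]]' >/dev/null; python3 -c "
from bench import arm;from h import *
delta2(arm,-4.8,1.6,147)"
```

```text
t 19.8 box [ -5.    1.4 154.1] toolx [-0.005 -1.     0.002] tooly [-1.     0.005  0.006] shift tool [-0.2 -0.3  7.1] F [ 0.2 -0.1  1.1] w 40.2 g 0.0 j [ 0.26  0.38 -0.28 -0.   -0.92 -0.43]
```

```bash
python3 -m pendant '[[0,0,0.008,0,0,0,0.04],[0,0,0,0,0,0,0.0],[0,0,0,0,0,0,0.0],[0,0,0,0,0,0,0.0],[0,0,0,0,0,0,0.0]]'; python3 -c "
from bench import arm;from h import *
delta2(arm,-4.8,1.6,147)
import numpy as np
p=None
for f in range(0,80,5):
    a=np.radians(f); q=np.array([-113*np.cos(a)+34*np.sin(a),113*np.sin(a)+34*np.cos(a)])
    if p is not None: print(f,'dx box %.1f dz %.1f'%tuple(q-p))
    p=q"
```

```text
clock: 20.3
position: [562.0, -16.2, 149.1]
ee_rot: [-0.645, 0.764, 0.002, -0.002]
contact_force: [-5.9, 2.7, 4.2]
gripper_width: 6.5
grasp_force: 58.6
t 20.3 box [ -6.2   1.9 149.1] toolx [-0.004 -1.     0.001] tooly [-1.     0.004  0.006] shift tool [ 0.3 -1.4  2. ] F [-5.9  2.7  4.2] w 6.5 g 58.61555814743042 j [ 0.26  0.38 -0.29 -0.   -0.9  -0.42]
5 dx box 3.4 dz 9.7
10 dx box 4.2 dz 9.4
15 dx box 5.0 dz 9.0
20 dx box 5.8 dz 8.5
25 dx box 6.5 dz 8.0
30 dx box 7.2 dz 7.4
35 dx box 7.8 dz 6.7
40 dx box 8.4 dz 6.0
45 dx box 8.8 dz 5.3
50 dx box 9.3 dz 4.5
55 dx box 9.6 dz 3.6
60 dx box 9.9 dz 2.8
65 dx box 10.1 dz 1.9
70 dx box 10.2 dz 1.0
75 dx box 10.3 dz 0.1
```

The grip reads 6.5 mm on a 9 mm bar, so the tips may be holding it too high. I'll regrip deeper.

```bash
python3 -m pendant '[[0,0,0,0,0,0,0.03],[0,0,0,0,0,0,0.03],[0,0,0.002,0,0,0,0.03],[0,0,0.003,0,0,0,0.03]]' ; python3 -c "
from bench import arm;from h import *
delta2(arm,-4.8,1.6,141)"
```

```text
clock: 20.7
position: [565.1, -16.4, 144.1]
ee_rot: [-0.646, 0.764, -0.0, 0.001]
contact_force: [-0.2, 0.2, -0.5]
gripper_width: 30.1
grasp_force: 0.0
t 20.7 box [ -3.1   2.2 144.1] toolx [-0.003 -1.    -0.   ] tooly [-1.     0.003 -0.001] shift tool [0.6 1.7 3.1] F [-0.2  0.2 -0.5] w 30.1 g 0.0 j [ 0.26  0.39 -0.29  0.   -0.89 -0.42]
```

```bash
python3 -m pendant '[[0,0.003,0.003,0,0,0,0.03],[0,0,0,0,0,0,0],[0,0,0,0,0,0,0],[0,0,0,0,0,0,0]]' ; python3 -c "
from bench import arm;from h import *
delta2(arm,-4.8,1.6,141)"
```

```text
clock: 21.1
position: [561.8, -16.0, 140.6]
ee_rot: [-0.646, 0.764, -0.0, -0.0]
contact_force: [1.6, -0.9, -2.9]
gripper_width: 6.7
grasp_force: 58.4
t 21.1 box [ -6.4   2.1 140.6] toolx [-0.003 -1.     0.   ] tooly [-1.     0.003 -0.   ] shift tool [ 0.4 -1.6 -0.4] F [ 1.6 -0.9 -2.9] w 6.7 g 58.35740089416504 j [ 0.26  0.39 -0.3   0.   -0.88 -0.43]
```

The width is unchanged with a deeper grip and the force is small, so the pads are simply compressing and the grip is good. Starting up the arc.

```bash
python3 -m pendant '[[0,-0.002,-0.005,0,0,0,0],[0,-0.0015,-0.005,0,0,0,0],[0,-0.002,-0.0045,0,0,0,0],[0,-0.002,-0.005,0,0,0,0],[0,-0.0025,-0.0045,0,0,0,0],[0,-0.0025,-0.0045,0,0,0,0]]' ; python3 -c "
from bench import arm;from h import *
delta2(arm,-4.8,1.6,141)"
```

```text
clock: 21.7
position: [574.0, -18.0, 169.2]
ee_rot: [-0.646, 0.764, 0.0, -0.0]
contact_force: [1.6, -1.6, -7.0]
gripper_width: 6.8
grasp_force: 58.5
t 21.7 box [  5.9   2.1 169.2] toolx [-0.004 -1.    -0.   ] tooly [-1.     0.004  0.001] shift tool [ 0.5 10.7 28.2] F [ 1.6 -1.6 -7. ] w 6.8 g 58.47301125526428 j [ 0.25  0.38 -0.24 -0.   -0.95 -0.42]
```

```bash
python3 -m pendant '[[0,-0.006,-0.0085,0,0,0,0],[0,-0.0065,-0.008,0,0,0,0],[0,-0.007,-0.0075,0,0,0,0],[0,-0.008,-0.0065,0,0,0,0],[0,-0.0085,-0.006,0,0,0,0],[0,-0.009,-0.005,0,0,0,0]]' ; python3 -c "
from bench import arm;from h import *
delta2(arm,-4.8,1.6,141)"
```

```text
clock: 22.3
position: [617.0, -25.1, 212.7]
ee_rot: [-0.646, 0.764, 0.001, -0.002]
contact_force: [-9.9, 6.5, 8.7]
gripper_width: 6.5
grasp_force: 59.2
t 22.3 box [ 49.5   2.1 212.7] toolx [-0.003 -1.     0.   ] tooly [-1.     0.003  0.004] shift tool [ 0.6 54.  71.9] F [-9.9  6.5  8.7] w 6.5 g 59.17701959609985 j [ 0.22  0.41 -0.07 -0.   -1.1  -0.39]
```

```bash
python3 -m pendant '[[0,-0.009,-0.0045,0,0,0,0],[0,-0.0095,-0.0035,0,0,0,0],[0,-0.0095,-0.003,0,0,0,0],[0,-0.01,-0.002,0,0,0,0],[0,-0.01,-0.001,0,0,0,0],[0,0,0,0,0,0,0]]' ; python3 -c "
from bench import arm;from h import *
delta2(arm,-4.8,1.6,141)"
```

```text
clock: 22.9
position: [668.4, -33.4, 229.5]
ee_rot: [-0.646, 0.763, -0.003, 0.002]
contact_force: [-2.1, 2.5, 4.2]
gripper_width: 6.7
grasp_force: 58.8
t 22.9 box [101.5   2.3 229.5] toolx [-0.002 -1.    -0.   ] tooly [-1.     0.002 -0.007] shift tool [  0.9 106.9  87.7] F [-2.1  2.5  4.2] w 6.7 g 58.782570362091064 j [ 0.19  0.47  0.08  0.   -1.17 -0.36]
```

The lid is at roughly 71°. Opening the fingers slightly, then leaving straight up.

```bash
python3 -m pendant '[[0,0,0,0,0,0,0.018],[0,0,0,0,0,0,0.018],[0,0,0,0,0,0,0.018],[0,0,-0.01,0,0,0,0.018],[0,0,-0.015,0,0,0,0.018]]' ; python3 -m pendant '[[0,0,-0.03,0,0,0,0.018],[0,0,-0.04,0,0,0,0.018],[0,0,-0.04,0,0,0,0.018],[0,0,0,0,0,0,0.018]]';python3 - <<'E'
from bench import arm
from h import *
delta2(arm,-4.8,1.6,141)
a=arm.get_image("scene");b=arm.get_image("top")
m=np.vstack([cv2.resize(crop(a["image"],220,120,200,150,3),(600,300)) if 0 else crop(a["image"],220,120,200,150,2),crop(b["image"],260,140,200,150,2)])
cv2.imwrite("pics/end.png",m[...,::-1])
E
```

```text
clock: 23.4
position: [665.4, -33.7, 249.7]
ee_rot: [-0.646, 0.764, 0.0, -0.001]
contact_force: [-0.6, 0.5, -0.0]
gripper_width: 18.1
grasp_force: 0.0
clock: 23.8
position: [667.7, -34.2, 368.7]
ee_rot: [-0.646, 0.764, -0.005, 0.005]
contact_force: [0.4, 0.7, 0.2]
gripper_width: 18.0
grasp_force: 0.0
t 23.8 box [101.    1.4 368.7] toolx [-0.003 -1.    -0.002] tooly [-1.     0.003 -0.015] shift tool [  0.6 109.2 226.1] F [0.4 0.7 0.2] w 18.0 g 0.0 j [ 0.19  0.41  0.32  0.   -1.47 -0.36]
```

View pics/end.png

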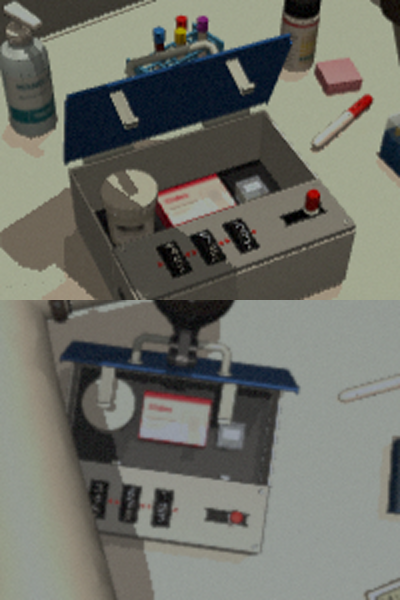

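The lid stands well open by itself and the gripper is clear of it. The knob is at the right end of its slot, the wheels are unchanged, and the bystanders in view are undisturbed. Handing in.

```bash
python3 -c "
from bench import arm
print(arm.job_done())"
```

```text
the job is handed in; nothing more can be done
None
```

I set the wheels to 4-7-2, slid the bolt fully right and opened the lid to about 70°, where it stays up by itself with the gripper clear; I handed the job in at about 24 s, and no verdict came back.

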